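Show the stoppered culture tube to the inspection camera

ROBOT

A 6-joint arm with a two-finger parallel gripper is mounted at the origin on the work surface. World frame = base frame: x ahead of the robot, y to its left, z up, the work surface at z = 0. Lengths are in m, angles in degrees, forces in N, time in s.
With the tool pointing down it reaches from about 0.3 to 0.75 m from the base axis. Payload 8.5 kg.
Tool frame: the origin (TCP) lies midway between the tips of the shut fingers; the grasp point (between the pads) lies 19 mm behind it; z points along the fingers, y is the line along which they close (so a half turn about z gives the same grasp; the last joint's range is limited). The gripper opens to 85 mm and grips with 20 to 120 N. Pads are 22 mm wide; open, the fingers measure 114 mm over their backs; the gripper's body (76 mm by 85 mm) begins 54 mm behind the grasp point. The pads swing forward as they close: fully open they stand 13 mm farther back than shut.
Start: joints at [-89.628, 21.807, 74.336, -0, 83.858, -12.336], TCP at [0.121, -0.537, 0.211] pointing down, gripper open.
Joint ranges: [-178.18, 178.18], [-50.72, 133.34], [12.68, 142.11], [-81.47, 261.47], [9.98, 163.14], [-165.26, 165.26]. Speed limits (degrees/s): [136.94, 136.94, 180, 180, 180, 180].

INTERFACE

Orientations are given as a 3x3 rotation matrix whose columns are the frame's x, y, z axes.
In Python, from rig import observe, optics, order, spotter gives the robot as it stands.
- The arm moves only by the tool move_arm, never from a script. Its argument "series" is text: rows parted by semicolons, each of 5 numbers parted by spaces: the shift along the tool's x, y, z in cm, then the turn about the tool's z in degrees, then the opening, from -1 (shut) to 1 (fully open). A call has 1 to 8 rows; each row is the pose to reach, as a shift and turn from the pose commanded when the call began, along the tool's axes at that moment; what a row does not reach only later rows make up. A row lasts 1/8 s, in which the tool goes at most 62.5 mm and 10.7 degrees, less where a joint would pass 70% of its speed; a pose out of reach is approached as far as the arm can. A call with a gripper value outside its range is refused whole. The fingers move at their own pace and stop on an object; "force" is the grip in N (left out, the last holds). Time passes only in rows, so rows that repeat a pose let the fingers close. It gives the time, the measured TCP pose, the force, the opening and the grip force at its end, in the units of the state.
- observe(): the state, without advancing time (a new reading comes with each control period).
- optics.get_image(name): name is "side" or "top"; returns a dict with "pixels" (420x560x3 uint8, blue, green, red), "camera_matrix" (3x3 intrinsics, pixels), "rvec" (rotation vector, rad) and "tvec" (3), from world to camera coordinates, as OpenCV has them. Camera axes: x right, y down, z forward; pixel columns grow to the right and rows downward; lengths in m; the calibration is good to about 2 mm. A picture is of the moment at which its call begins. There is no depth.
- order.close_job(): hands the job in; it is judged then, once.
Trained networks look in the newest picture that a camera, given by its name, has taken for a name from the list of things; names that differ only in an ending like _2 or _b are one class to them, and where a whole thing is asked for, a point or a joint stands for the part that bears it (a point fixed in the world has none). Each returns a list of dicts, best first, with "score" (0 to 1); they miss things now and then, are a little off and sometimes report something else, mostly with a low value. They report only what shows in the picture. A call takes as long as a camera call. They do not tell look-alikes from the thing itself.
- spotter.find_in(thing, camera): "point" ([x, y, z] in m, in world coordinates, good to about 4 mm: the middle of the surface that is visible of it).
- spotter.cut_out(thing, camera): "pixels" (420x560 bool, what is visible of it).
- spotter.mark_of(thing, camera): "point" ([x, y, z] in m, in world coordinates, good to about 4 mm: a listed point, or the origin of a listed thing).
The state is a dict: "time_s": time; "q": joint angles; "qvel": joint speeds; "joint_efforts": joint torques, N m; "position": TCP position; "tool_rot": TCP orientation; "ft_force": force on the tool from outside, world axes, zero at the start; "wrist_torque": the same for the moment, N m; "grip_width": finger opening in m; "gripper_force": force on a finger pad.
Only numpy, scipy, OpenCV 4.12 (cv2) and the standard library are available. Lean on these libraries where they do the work, as an engineer would, in place of code of your own. Each camera call takes 0.05 s, during which the arm holds its last target. There are 200 camera calls.

TASK

Lift the culture tube with the wooden stopper out of the slanting rack, gripping it on its stoppered half so that the agar half stays in clear view, and show it to the inspection camera: hold the middle of its agar at lens height straight above the ring mark on the camera's base plate, the tube side-on to the lens and sloping at 30 degrees to the table, stopper end up and pointing away from the robot. Touch neither the camera nor its stand, leave the two open tubes lying in the rack, and do not disturb the burner or the two spare stoppers on the bench. Finish while still holding the tube there, steady in the air; do not put it down or let go.

Things in the scene. Friction and masses are not known exactly. Their poses are not given: they have to be found in the camera images.
- tube: The tube to show: glass, 30 mm across, 200 mm long, about 110 g, with a wooden stopper (knob 38 mm across) sticking out 22 mm more. Origin on the axis, halfway along the glass; x along the tube towards the stopper; turn about x is arbitrary. Round bottom x = -100 mm, mouth x = +100; amber agar x = -98 to -10; grip the clear half, x = +25 to +90. In one of the rack's 3 places, stopper end up.
- tube_agar (a point): Point on the tube's axis in the middle of the agar, at x = -50 mm of the tube.
- tube_stopper (a point): Centre of the stopper's outer face, at x = +122 mm of the tube.
- open_tube1: One of two bystander tubes lying in the rack: same glass, size and agar, no stopper, open mouth. Origin and axes as for the tube. Stays in the rack.
- open_tube2: The other open bystander tube, the same.
- rack: Fixed rack: aluminium base 110 x 218 mm, two grey crosswise rails with V rests. Origin on the table; x level, away from the robot. Tubes lie along x at rack y = -74, 0, +74 mm, rising 12 degrees towards +x, middles at rack x = 0, 80 mm above the table. Rails lie under tube x = -66..-54 and +6..+18 mm, reaching up to its axis; past +20 the tubes overhang freely. Lift tubes straight up.
- camera_stand: Fixed inspection camera: grey base 130 (x) x 310 (y) x 8 mm with a white ring mark (40 mm) near its free end, a post, a white camera, a round light (76 mm) at the lens; top 198 mm up. Origin on the table under the mark. The camera is on the +y side and looks level along -y. +x is level, across the view, roughly away from the robot: the tube must slope up along +x. The space above the mark is free.
- focus (a point): Where the middle of the agar must be held: straight above the ring mark, at lens height (160 mm above the table), 120 mm in front of the lens. Axes as for the stand.
- lens (a point): Centre of the lens's front face, 160 mm above the table.
- burner: Bystander: gas burner with blue round foot 100 mm across and a steel pipe, 138 mm high, upright. Origin under the foot.
- stopper0: Bystander: spare wooden stopper, 38 mm across, 22 mm high, on the table near the burner, past the gap between rack and camera stand. Origin under it.
- stopper1: Bystander: another, the same, nearer the robot, on the table between the rack and the camera stand.
There are look-alikes about, which are no part of the job. Leave any blue or turquoise look-alike of the tube alone. Leave any pink look-alike of the rack alone.

How it is judged:
By the outcome, as a careful person would: the job done as asked, in the order asked, and still so for the second after the job is handed in, while the arm keeps its last pose, push and grip.
It also fails if it takes over 35 s, if anything falls off the work surface, if the arm or the gripper's body presses on something with over 40 N, if the wrist force passes 120 N, or if a joint passes its speed limit or range.

## Working session

There is one attempt and no reset: what is moved stays moved. The work goes in short steps, Python scripts to look and compute and a tool call to move; the robot and the scene stay as the last step left them, time stands still between calls to the robot, and variables do not carry over. Pictures are saved under pics/ and viewed, at most 10 in all, crops included, and the job is handed in when it is done.

Besides the shell and the picture viewer there is one more tool, called after "Call:" in YAML: its name, and indented under it one key for each argument. move_arm: Moves the arm, as the interface text tells. Its arguments: {"type":"object","properties":{"series":{"type":"string"},"force":{"type":"number"}},"required":["series"]}

```bash
mkdir -p pics; ls
python3 - <<'E'
from rig import observe, optics, order, spotter
import cv2, numpy as np
for c in ("side","top"):
    im=optics.get_image(c); cv2.imwrite(f"pics/{c}0.png",im["pixels"])
    for t in ("tube","tube_agar","tube_stopper","open_tube1","rack","camera_stand","focus","lens","burner","stopper0"):
        r=spotter.mark_of(t,c)
        K=im["camera_matrix"]
        for d in r[:4]:
            p=cv2.projectPoints(np.array([d["point"]],float),im["rvec"],im["tvec"],K,None)[0].ravel()
            print(c,t,round(d["score"],2),np.round(d["point"],3),p.round())
s=observe();print(s["time_s"],s["position"],np.round(s["tool_rot"],3),s["grip_width"])
E
```

```text
pics
side tube 0.83 [ 0.246 -0.247  0.018] [372. 237.]
side tube 0.81 [ 0.3   -0.533  0.016] [405. 181.]
side tube_agar 0.96 [ 0.463 -0.225  0.068] [317. 199.]
side tube_agar 0.95 [ 0.297 -0.485  0.014] [398. 189.]
side tube_stopper 0.96 [ 0.3   -0.651  0.02 ] [422. 162.]
side tube_stopper 0.92 [ 0.631 -0.197  0.11 ] [274. 172.]
side tube_stopper 0.22 [0.738 0.015 0.002] [212. 213.]
side open_tube1 0.8 [ 0.529 -0.289  0.082] [314. 176.]
side open_tube1 0.56 [ 0.501 -0.143  0.081] [293. 205.]
side rack 0.68 [ 0.514 -0.219  0.001] [304. 205.]
side rack 0.68 [0.294 0.27  0.001] [258. 340.]
side camera_stand 0.81 [0.484 0.131 0.001] [243. 274.]
side focus 0.82 [0.486 0.135 0.157] [238. 245.]
side lens 0.77 [0.49  0.252 0.161] [209. 269.]
side burner 0.93 [ 0.736  0.011 -0.   ] [213. 213.]
side stopper0 0.56 [ 0.433  0.013 -0.   ] [279. 259.]
side stopper0 0.44 [ 0.593  0.005 -0.004] [244. 234.]
side stopper0 0.33 [ 0.633 -0.199  0.109] [274. 172.]
top tube 0.96 [ 0.3   -0.537  0.012] [437. 281.]
top tube 0.62 [ 0.514 -0.217  0.08 ] [313. 199.]
top tube_agar 0.89 [ 0.462 -0.226  0.071] [3
[... 273 characters left out ...]
[303. 262.]
top open_tube1 0.72 [ 0.524 -0.294  0.078] [343. 194.]
top open_tube1 0.63 [ 0.498 -0.148  0.079] [286. 205.]
top rack 0.85 [0.3   0.266 0.003] [129. 290.]
top rack 0.73 [ 0.513 -0.222 -0.004] [313. 205.]
top rack 0.53 [0.484 0.133 0.158] [170. 208.]
top rack 0.23 [0.485 0.254 0.16 ] [119. 209.]
top camera_stand 0.6 [ 0.482  0.135 -0.003] [180. 219.]
top focus 0.62 [0.483 0.133 0.158] [170. 209.]
top burner 0.82 [ 0.74   0.012 -0.   ] [225. 126.]
top stopper0 0.56 [0.596 0.007 0.001] [227. 177.]
top stopper0 0.52 [ 0.428  0.012 -0.001] [226. 238.]
1.1 [ 0.12099238 -0.53650126  0.21070531] [[ 0.976  0.22   0.   ]
 [ 0.22  -0.976  0.   ]
 [ 0.    -0.    -1.   ]] 0.08510720488697224
```

View pics/side0.png

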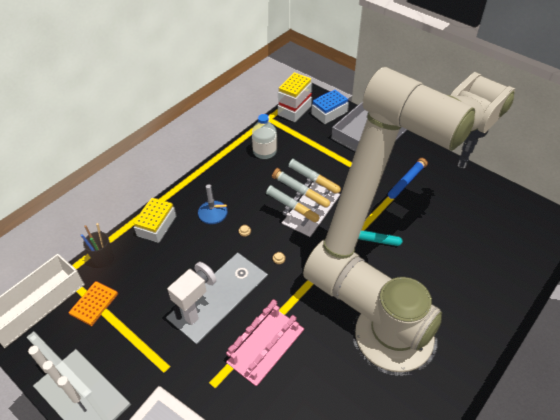

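View pics/top0.png

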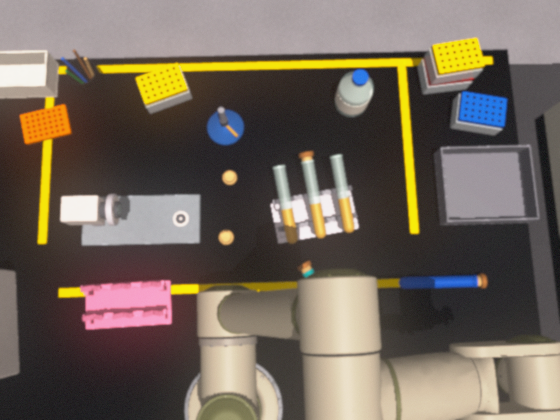

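Candidates for the tube: the middle tube in the grey rack, with a wooden stopper at side (275,173) and top (306,155); the blue look-alike at side (410,178) and top (445,283); the turquoise one at side (380,238). The two outer rack tubes have no stopper. I choose the middle rack tube. Next I check it in a crop and measure its axis and the stand's yaw.

```bash
cat > h.py <<'E'
from rig import observe, optics, order, spotter
import cv2, numpy as np
def cam(c):
    im=optics.get_image(c); R=cv2.Rodrigues(np.array(im["rvec"],float))[0]; t=np.array(im["tvec"],float).ravel()
    return dict(px=im["pixels"],K=np.array(im["camera_matrix"]),R=R,t=t,C=-R.T@t)
def ray(I,uv):
    return I["R"].T@np.linalg.inv(I["K"])@np.array([uv[0],uv[1],1.])
def at_z(I,uv,z):
    d=ray(I,uv); return I["C"]+d*(z-I["C"][2])/d[2]
def proj(I,p):
    q=I["K"]@(I["R"]@np.array(p,float)+I["t"]); return q[:2]/q[2]
E
python3 - <<'E'
from h import *
I=cam("top")
g=cv2.cvtColor(I["px"],cv2.COLOR_BGR2HSV)
print(g[205,150],g[232,120],g[219,180])
roi=I["px"].astype(int)
# base plate: its two long edges and free end
m=((g[...,2]>70)&(g[...,1]<60)).astype(np.uint8); m[:185]=0;m[250:]=0;m[:,:130]=0;m[:,206:]=0
top=[];bot=[];end=[]
for u in range(132,196):
    v=np.where(m[:,u])[0]; top.append((u,v[0]-.5)); bot.append((u,v[-1]+.5))
for v in range(200,240):
    u=np.where(m[v])[0]; end.append((u[-1]+.5,v))
for n,e in (("top",top),("bot",bot),("end",end)):
    e=np.array(e,float); P=np.array([at_z(I,x,.008)[:2] for x in e]); vx,vy,x,y=cv2.fitLine(P.astype(np.float32),cv2.DIST_HUBER,0,.001,.001).ravel()
    print(n,np.degrees(np.arctan2(vy,vx)),x,y)
w=(g[...,2]>185)&(g[...,1]<50); vs,us=np.where(w[205:233,168:195]); print("ring",len(us),at_z(I,(us.mean()+168,vs.mean()+205),.008))
cr=lambda J,u,v,s=45: cv2.resize(J["px"][v-s:v+s,u-s:u+s],(400,400),interpolation=cv2.INTER_CUBIC)
J=cam("side")
cv2.imwrite("pics/crop1.png",np.hstack([cr(I,313,200,55),cr(J,304,195)]))
for c in("top","side"):
  for t in ("tube_agar","tube_stopper","focus","lens"):
    print(c,t,[np.round(d["point"],4).tolist() for d in spotter.mark_of(t,c)[:2]])
E
```

```text
[130   4 181] [140   4 185] [ 11  21 228]
top 89.741394 0.5535432 0.20231853
bot -85.99804 0.40939778 0.18816046
end -0.091201104 0.48082936 0.07941798
ring 614 [0.48470977 0.1297075  0.008     ]
top tube_agar [[0.4637, -0.2292, 0.072], [0.3025, -0.485, 0.0187]]
top tube_stopper [[0.2965, -0.6585, 0.0172], [0.6313, -0.2012, 0.1044]]
top focus [[0.4842, 0.1292, 0.1617]]
top lens [[0.4854, 0.255, 0.1574]]
side tube_agar [[0.2977, -0.4836, 0.011], [0.4631, -0.2279, 0.0686]]
side tube_stopper [[0.2992, -0.6537, 0.0212], [0.6304, -0.202, 0.1097]]
side focus [[0.4849, 0.1367, 0.1575]]
side lens [[0.4872, 0.2502, 0.1619]]
```

View pics/crop1.png

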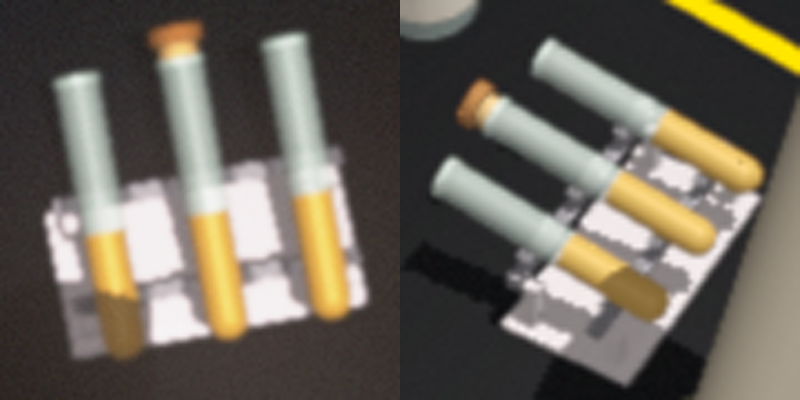

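The crop shows the middle rack tube with the orange-brown knob at crop (175,40) on the left and (480,100) on the right, amber agar towards the robot and open tubes on both sides. This confirms the choice. The axis comes from the networks: yaw 9.0°, pitch 12.3°, and 174 mm between agar and stopper where 172 is expected. I approach with the fingers part-open.

Call:
move_arm:
  series: "2 -0.8 0 0 0.36; 6 -2.5 0 0 0.36; 11 -4.6 0 0 0.36; 16 -6.7 0 0 0.36; 21 -8.9 0 0 0.36; 26 -11 0 0 0.36; 30 -12.7 0 0 0.36; 33 -14 0 0 0.36"

```text
time_s: 2.6
position: [0.4138, -0.3249, 0.2109]
tool_rot: [[0.975, 0.222, 0.0], [0.222, -0.975, 0.0], [0.0, -0.0, -1.0]]
ft_force: [0.1, -0.1, 0.7]
grip_width: 0.0581
gripper_force: 0.0
```

Call:
move_arm:
  series: "4 -1.7 0 1 0.36; 8 -3.4 0 2 0.36; 12 -5 0 3 0.36; 15.5 -6.6 0 3.7 0.36; 17.5 -7.4 0 3.7 0.36; 18.5 -7.9 0 3.7 0.36; 18.8 -7.9 0 3.7 0.36; 18.8 -7.9 0 3.7 0.36"

```text
time_s: 3.6
position: [0.5777, -0.2096, 0.2108]
tool_rot: [[0.988, 0.156, -0.0], [0.156, -0.988, -0.0], [-0.0, 0.0, -1.0]]
ft_force: [-0.4, -0.1, -0.2]
grip_width: 0.0581
gripper_force: 0.0
```

Run:
```python
from h import *
I=cam("top"); g=cv2.cvtColor(I["px"],cv2.COLOR_BGR2GRAY).astype(float)
def edge(a,b,horizontal):
    # steepest grey step across the plate edge, sub-pixel
    pass
m=((g>125)).astype(np.uint8)
def fit(n,e):
    P=np.array([at_z(I,x,.008)[:2] for x in np.array(e,float)]); vx,vy,x,y=cv2.fitLine(P.astype(np.float32),cv2.DIST_HUBER,0,.001,.001).ravel()
    print(n,np.degrees(np.arctan(vy/vx)) ,x,y)
def cross(l,t=100):
    i=np.where((l[:-1]<t)!=(l[1:]<t))[0]; i=i[0]; return i+(t-l[i])/(l[i+1]-l[i])
fit("top",[(u,185+cross(g[185:205,u])) for u in range(140,196)])
fit("bot",[(u,230+cross(g[230:252,u])) for u in range(90,196)])
fit("end",[(190+cross(g[v,190:212]),v) for v in range(200,238)])
s=observe();print(s["time_s"],s["position"],np.round(s["tool_rot"],3).tolist(),s["grip_width"],s["ft_force"])
cv2.imwrite("pics/a.png",np.hstack([cv2.resize(I["px"][120:260,240:400],(400,350)),cv2.resize(cam("side")["px"][110:250,220:380],(400,350))]))
```

```text
Traceback (most recent call last):
IndexError: index 0 is out of bounds for axis 0 with size 0
```

Call:
move_arm:
  series: "0 0 2 0 0.36; 0 0 5 0 0.36; 0 0 8 0 0.36; 0 0 10.5 0 0.36; 0 0 12.3 0 0.36; 0 0 13.3 0 0.36; 0 0 13.6 0 0.36; 0 0 13.6 0 0.36"

```text
time_s: 4.65
position: [0.5782, -0.2092, 0.0752]
tool_rot: [[0.988, 0.156, 0.001], [0.156, -0.988, -0.0], [0.001, 0.001, -1.0]]
ft_force: [-0.8, -0.2, -0.9]
grip_width: 0.058
gripper_force: 0.0
```

Run:
```python
from h import *
I=cam("top")
cv2.imwrite("pics/a.png",np.hstack([cv2.resize(I["px"][120:260,240:400],(400,350)),cv2.resize(cam("side")["px"][110:250,220:380],(400,350))]))
cv2.imwrite("pics/top1.png",I["px"])
g=cv2.cvtColor(I["px"],cv2.COLOR_BGR2GRAY).astype(float)
print(g[185:205:2,160],g[230:252:2,160],g[210,190:212:2])
s=observe();print(s["time_s"],s["position"],s["grip_width"],s["ft_force"])
```

```text
[173. 178. 181. 185. 190. 194. 198. 200. 203. 205.] [208. 207. 205. 201. 200. 197. 195. 188. 184. 177. 169.] [191. 190. 191. 186. 183. 181. 175. 173. 171. 167. 162.]
4.75 [ 0.57841015 -0.20913721  0.07548941] 0.058256713620081856 [-0.00736209 -0.10185214 -1.01168932]
```

View pics/a.png

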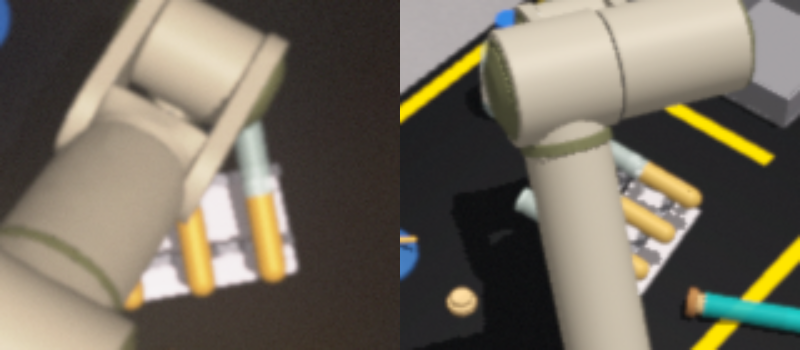

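The arm hides the fingers, but both cameras still show the agar ends in the rack undisturbed, and there is no contact force. I close gently.

Call:
move_arm:
  series: "0 0 0 0 -0.1; 0 0 0 0 -0.2; 0 0 0 0 -0.3; 0 0 0 0 -0.4; 0 0 0 0 -0.5; 0 0 0 0 -0.5; 0 0 0 0 -0.5; 0 0 0 0 -0.5"
  force: 20

```text
time_s: 5.75
position: [0.5782, -0.2088, 0.0748]
tool_rot: [[0.988, 0.157, 0.0], [0.157, -0.988, 0.0], [0.0, -0.0, -1.0]]
ft_force: [1.0, 2.3, -0.3]
grip_width: 0.0281
gripper_force: 19.8
```

Call:
move_arm:
  series: "0 0 -0.3 0 -0.5; 0 0 -1 0 -0.5; 0 0 -2 0 -0.5; 0 0 -3 0 -0.5; 0 0 -4 0 -0.5; 0 0 -5 0 -0.5; 0 0 -6 0 -0.5; 0 0 -6 0 -0.5"

```text
time_s: 6.75
position: [0.5784, -0.2091, 0.1357]
tool_rot: [[0.988, 0.157, 0.001], [0.157, -0.988, -0.001], [0.001, 0.001, -1.0]]
ft_force: [-0.3, -0.9, -1.8]
grip_width: 0.0282
gripper_force: 19.8
```

```bash
cat >> h.py <<'E'
def rep(cs=("top","side"),things=("tube_agar","tube_stopper")):
    s=observe();print(round(s["time_s"],2),np.round(s["position"],4),round(s["grip_width"],4),round(s["gripper_force"],1),np.round(s["ft_force"],1),np.round(s["wrist_torque"],3))
    for c in cs:
        I=cam(c)
        for t in things:
            for d in spotter.mark_of(t,c)[:4]: print(c,t,round(d["score"],2),np.round(d["point"],4),proj(I,d["point"]).round())
E
python3 -c "
from h import *
rep()
cv2.imwrite('pics/b.png',np.hstack([cv2.resize(cam('top')['px'][120:260,240:400],(400,350)),cv2.resize(cam('side')['px'][90:230,220:380],(400,350))]))"
```

```text
6.75 [ 0.5784 -0.2091  0.1357] 0.0282 19.8 [-0.3 -0.9 -1.8] [-0.019 -0.093 -0.045]
top tube_agar 0.95 [ 0.2997 -0.484   0.0157] [417. 281.]
top tube_agar 0.86 [ 0.4675 -0.2249  0.1239] [319. 214.]
top tube_agar 0.61 [ 0.2037 -0.2699  0.0143] [337. 322.]
top tube_stopper 0.93 [ 0.3546 -0.1888  0.019 ] [303. 263.]
top tube_stopper 0.78 [ 0.2957 -0.6574  0.0204] [484. 281.]
side tube_agar 0.93 [ 0.2991 -0.4846  0.0114] [397. 190.]
side tube_agar 0.81 [ 0.2019 -0.2696  0.0177] [387. 239.]
side tube_agar 0.67 [ 0.466  -0.2264  0.1208] [317. 188.]
side tube_stopper 0.88 [ 0.3567 -0.1872  0.0191] [335. 230.]
side tube_stopper 0.75 [ 0.2991 -0.6533  0.0189] [422. 162.]
```

View pics/b.png

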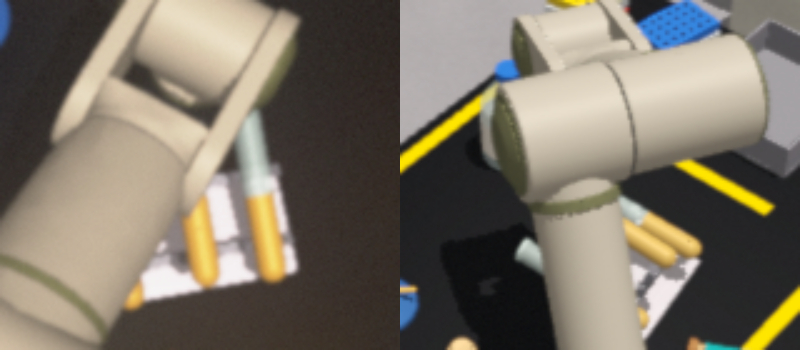

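The picture shows the middle tube's agar end clear of the rack and drooping slightly, at about 16°, while the two open tubes stay put. The tube pivots under its own weight at the weakest grip, which is the way to get 30° with a tool that only turns about the vertical. I raise it further and watch.

Call:
move_arm:
  series: "0 0 -4 0 -0.5; 0 0 -8 0 -0.5; 0 0 -10 0 -0.5; 0 0 -10 0 -0.5"

```text
time_s: 7.65
position: [0.5786, -0.2092, 0.2361]
tool_rot: [[0.988, 0.157, 0.003], [0.157, -0.988, -0.002], [0.003, 0.002, -1.0]]
ft_force: [-0.1, -0.7, -0.2]
grip_width: 0.0217
gripper_force: 0.0
```

```bash
python3 -c "
from h import *
rep(things=('tube_agar',))"
```

```text
7.65 [ 0.5786 -0.2092  0.2361] 0.0217 0.0 [-0.1 -0.7 -0.2] [-0.003  0.     0.001]
top tube_agar 0.66 [ 0.2027 -0.2713  0.0156] [337. 322.]
top tube_agar 0.55 [ 0.2992 -0.4835  0.0164] [417. 282.]
side tube_agar 0.56 [ 0.2029 -0.272   0.0138] [387. 239.]
```

The grip closed on nothing, so the tube slipped out. I look before doing anything else.

```bash
python3 -c "
from h import *
cv2.imwrite('pics/c.png',np.hstack([cv2.resize(cam('top')['px'][120:260,240:400],(400,350)),cv2.resize(cam('side')['px'][110:250,220:380],(400,350))]))
rep(things=('tube','tube_stopper','open_tube1'))"
```

```text
7.95 [ 0.5779 -0.2088  0.2337] 0.0216 0.0 [-0.2  0.4  0.6] [ 0.024  0.008 -0.025]
top tube 0.91 [ 0.2508 -0.2433  0.0163] [326. 303.]
top tube 0.81 [ 0.2997 -0.5318  0.0134] [435. 281.]
top tube 0.5 [0.5922 0.0069 0.001 ] [228. 178.]
top tube_stopper 0.72 [ 0.2959 -0.6538  0.0218] [483. 281.]
top tube_stopper 0.63 [ 0.3562 -0.1868  0.0177] [302. 263.]
top open_tube1 0.9 [ 0.523  -0.2947  0.078 ] [343. 194.]
side tube 0.91 [ 0.2492 -0.246   0.018 ] [371. 236.]
side tube 0.87 [ 0.3017 -0.5317  0.015 ] [404. 181.]
side tube 0.78 [ 0.6416 -0.1998  0.0172] [273. 188.]
side tube_stopper 0.89 [ 0.3591 -0.1828  0.0198] [333. 231.]
side tube_stopper 0.84 [ 0.2994 -0.6552  0.0201] [422. 162.]
side tube_stopper 0.83 [ 0.7631 -0.1806  0.0206] [244. 175.]
side open_tube1 0.82 [ 0.5272 -0.2896  0.0805] [314. 177.]
```

View pics/c.png

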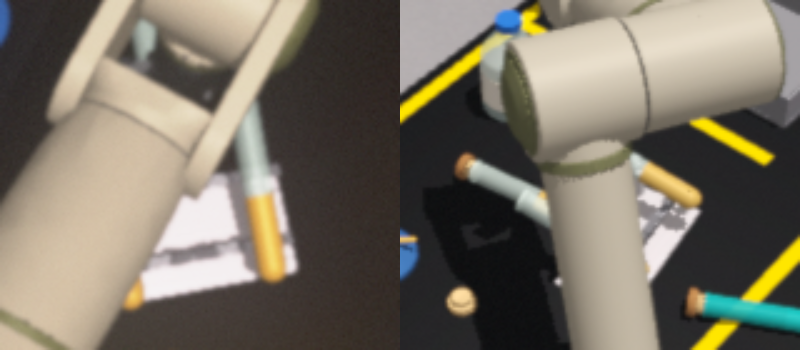

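The tube lies level on the bench just past the rack, with its stopper at (0.763,-0.181) and centre at (0.642,-0.200). Its agar end rests by the rack's far edge and the open tubes are undisturbed. The fast lift at 20 N was the mistake. I regrip firmly and set the slope by gentle pivoting over the bench. The bench stops the round bottom, so the grip height fixes the angle.

Call:
move_arm:
  series: "2 0 0 0 0.2; 5 0 0 0 0.36; 8 0 0 0 0.36; 10.5 0 0 0 0.36; 12 0 0 0 0.36; 12.4 0 0 0 0.36; 12.4 0 0 0 0.36"

```text
time_s: 9.22
position: [0.7004, -0.1896, 0.2346]
tool_rot: [[0.988, 0.157, -0.0], [0.157, -0.988, 0.0], [-0.0, -0.0, -1.0]]
ft_force: [-0.8, -0.7, 0.8]
grip_width: 0.0578
gripper_force: 0.0
```

```bash
python3 -c "
from h import *
rep(things=('tube','tube_agar','tube_stopper'))
cv2.imwrite('pics/d.png',np.hstack([cv2.resize(cam('top')['px'][100:240,230:390],(400,350)),cv2.resize(cam('side')['px'][110:250,220:380],(400,350))]))"
```

```text
9.22 [ 0.7004 -0.1896  0.2346] 0.0578 0.0 [-0.8 -0.7  0.8] [-0.031  0.     0.039]
top tube 0.87 [ 0.252  -0.2448  0.0139] [326. 303.]
top tube 0.85 [ 0.3019 -0.5375  0.0132] [437. 280.]
top tube 0.59 [ 0.6382 -0.1981  0.015 ] [303. 158.]
top tube_agar 0.82 [ 0.5895 -0.2061  0.0149] [306. 176.]
top tube_agar 0.77 [ 0.3006 -0.4864  0.0171] [418. 281.]
top tube_agar 0.72 [ 0.2044 -0.272   0.0143] [338. 321.]
top tube_stopper 0.89 [ 0.3576 -0.1847  0.0204] [302. 262.]
top tube_stopper 0.63 [ 0.2942 -0.6548  0.0179] [483. 282.]
top tube_stopper 0.6 [ 0.5892 -0.2092  0.0172] [307. 176.]
side tube 0.62 [ 0.2998 -0.5343  0.0139] [405. 181.]
side tube 0.56 [ 0.2473 -0.2464  0.0157] [372. 237.]
side tube_agar 0.81 [ 0.2972 -0.485   0.0121] [398. 190.]
side tube_agar 0.8 [ 0.2038 -0.268   0.0135] [387. 240.]
side tube_agar 0.57 [ 5.103e-01 -2.173e-01 -5.000e-04] [304. 207.]
side tube_stopper 0.86 [ 0.356  -0.1842  0.0227] [334. 230.]
side tube_stopper 0.79 [ 0.3001 -0.6528  0.0186] [422. 162.]
side tube_stopper 0.4 [ 0.76   -0.1771  0.0201] [244. 176.]
```

View pics/d.png

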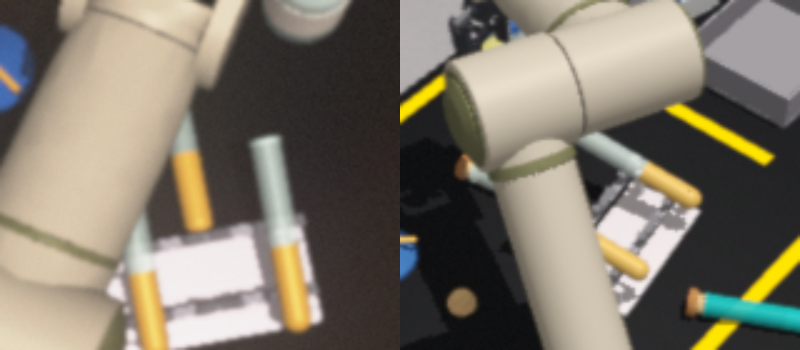

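The picture shows the agar half just beyond the rack at crop (193,190), agar mark at (0.590,-0.206) and yaw 9°. The open tubes are still in the rack, and the tool is over the tube's +60 mm point.

Call:
move_arm:
  series: "0 0 3 0 0.36; 0 0 8 0 0.36; 0 0 13 0 0.36; 0 0 17.5 0 0.36; 0 0 20.5 0 0.36; 0 0 22 0 0.36; 0 0 22.6 0 0.36; 0 0 22.6 0 0.36"

```text
time_s: 10.72
position: [0.701, -0.1897, 0.0096]
tool_rot: [[0.988, 0.157, 0.001], [0.157, -0.988, -0.001], [0.001, 0.001, -1.0]]
ft_force: [0.2, -0.5, 0.5]
grip_width: 0.058
gripper_force: 0.0
```

Call:
move_arm:
  series: "0 0 0 0 0; 0 0 0 0 -0.2; 0 0 0 0 -0.4; 0 0 0 0 -0.6; 0 0 0 0 -0.6; 0 0 0 0 -0.6"
  force: 50

```text
time_s: 11.48
position: [0.7008, -0.1897, 0.0092]
tool_rot: [[0.988, 0.157, 0.001], [0.157, -0.988, -0.0], [0.001, 0.001, -1.0]]
ft_force: [-1.3, 0.9, 4.8]
grip_width: 0.0174
gripper_force: 5.1
```

```bash
python3 -c "
from h import *
rep(things=('tube','tube_agar','tube_stopper'))
for c in('top','side'):
  I=cam(c); g=cv2.cvtColor(I['px'],cv2.COLOR_BGR2HSV)
  cv2.imwrite('pics/e%s.png'%c,cv2.resize(I['px'][100:240,230:390],(400,350)))
cv2.imwrite('pics/e.png',np.hstack([cv2.imread('pics/etop.png'),cv2.imread('pics/eside.png')]))"
```

```text
11.47 [ 0.7008 -0.1897  0.0092] 0.0174 5.1 [-1.3  0.9  4.8] [ 0.005  0.143 -0.005]
top tube 0.81 [ 0.6401 -0.1996  0.0146] [303. 158.]
top tube 0.73 [ 0.3017 -0.5361  0.0123] [437. 280.]
top tube 0.63 [ 0.2504 -0.2444  0.016 ] [326. 303.]
top tube_agar 0.94 [ 0.3057 -0.4844  0.0165] [417. 279.]
top tube_agar 0.79 [ 0.2008 -0.2704  0.0132] [337. 323.]
top tube_agar 0.76 [ 0.589  -0.2106  0.0152] [308. 176.]
top tube_stopper 0.66 [ 0.2953 -0.6579  0.0214] [485. 281.]
top tube_stopper 0.65 [ 0.3574 -0.1874  0.0218] [303. 262.]
side tube 0.65 [ 0.2486 -0.2476  0.0181] [372. 236.]
side tube 0.6 [ 0.2988 -0.5318  0.0135] [404. 182.]
side tube_agar 0.97 [ 0.2011 -0.2725  0.0146] [388. 239.]
side tube_agar 0.83 [ 0.2985 -0.4863  0.0117] [398. 189.]
side tube_agar 0.46 [ 0.5886 -0.2065  0.0143] [285. 195.]
side tube_stopper 0.96 [ 0.299  -0.6542  0.0195] [422. 162.]
side tube_stopper 0.94 [ 0.3571 -0.1861  0.0199] [334. 230.]
side tube_stopper 0.6 [0.4854 0.2526 0.1618] [209. 270.]
```

View pics/e.png

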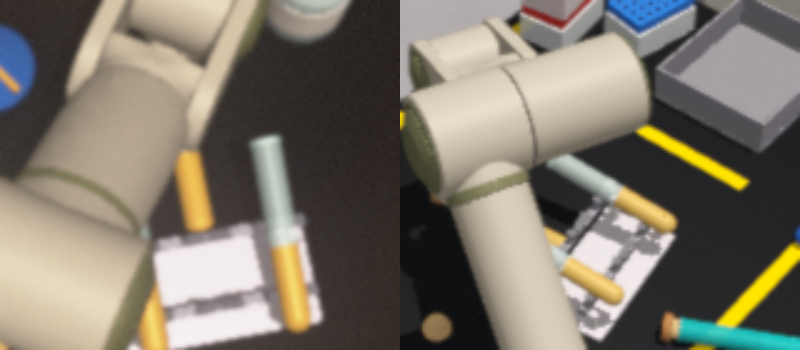

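The picture shows the tube unmoved, so the fingers closed over its crown. The pads stand farther back at this opening, so they must go lower. That also explains the weak first grip. I open, lower step by step with force checks, then close.

Call:
move_arm:
  series: "0 0 0 0 -0.3; 0 0 0 0 0; 0 0 0 0 0.1; 0 0 0 0 0.1; 0 0 0.4 0 0.1; 0 0 0.8 0 0.1; 0 0 0.8 0 0.1"

```text
time_s: 12.85
position: [0.7003, -0.1894, 0.0001]
tool_rot: [[0.988, 0.157, -0.001], [0.157, -0.988, 0.0], [-0.001, -0.001, -1.0]]
ft_force: [0.7, 1.4, 0.1]
grip_width: 0.0464
gripper_force: 0.0
```

Call:
move_arm:
  series: "0 0 0.2 0 0.1; 0 0 0.4 0 0.1; 0 0 0.4 0 0.1"

```text
time_s: 13.22
position: [0.7005, -0.1895, -0.0035]
tool_rot: [[0.988, 0.157, -0.0], [0.157, -0.988, 0.0], [-0.0, -0.0, -1.0]]
ft_force: [0.3, -0.6, -0.3]
grip_width: 0.0468
gripper_force: 0.0
```

Call:
move_arm:
  series: "0 0 0 0 -0.1; 0 0 0 0 -0.2; 0 0 0 0 -0.3; 0 0 0 0 -0.4; 0 0 0 0 -0.4; 0 0 0 0 -0.4"
  force: 30

```text
time_s: 13.98
position: [0.7007, -0.1896, -0.003]
tool_rot: [[0.988, 0.157, 0.0], [0.157, -0.988, -0.0], [0.0, 0.0, -1.0]]
ft_force: [-0.5, -0.1, 2.5]
grip_width: 0.0284
gripper_force: 29.6
```

Call:
move_arm:
  series: "0 0 0 0 -0.2; 0 0 0.2 0 -0.15; 0 0 0.4 0 -0.2; 0 0 0.4 0 -0.3; 0 0 0.4 0 -0.4; 0 0 0.4 0 -0.4"
  force: 30

```text
time_s: 14.72
position: [0.7005, -0.1894, -0.0074]
tool_rot: [[0.988, 0.157, -0.0], [0.157, -0.988, 0.0], [-0.0, -0.0, -1.0]]
ft_force: [-0.4, -0.2, -2.2]
grip_width: 0.0284
gripper_force: 30.1
```

The width is the same 4 mm lower, so the tube is now well inside the pads. I lift gently at 20 N so the agar end can hang back.

Call:
move_arm:
  series: "0 0 -0.3 0 -0.4; 0 0 -1.2 0 -0.4; 0 0 -2.4 0 -0.4; 0 0 -3.6 0 -0.4; 0 0 -4.8 0 -0.4; 0 0 -6 0 -0.4; 0 0 -6.8 0 -0.4; 0 0 -7 0 -0.4"
  force: 20

```text
time_s: 15.72
position: [0.7007, -0.1896, 0.0634]
tool_rot: [[0.988, 0.157, 0.001], [0.157, -0.988, -0.0], [0.001, 0.0, -1.0]]
ft_force: [-0.6, 0.5, -1.9]
grip_width: 0.029
gripper_force: 30.2
```

```bash
python3 -c "
from h import *
rep(things=('tube_agar','tube_stopper'))"
```

```text
15.72 [ 0.7007 -0.1896  0.0634] 0.029 30.2 [-0.6  0.5 -1.9] [ 0.001 -0.048 -0.03 ]
top tube_agar 0.74 [ 0.3013 -0.485   0.0169] [418. 281.]
top tube_agar 0.7 [ 0.5892 -0.2078  0.0873] [309. 169.]
top tube_agar 0.67 [ 0.2028 -0.2703  0.016 ] [337. 322.]
top tube_stopper 0.81 [ 0.2969 -0.6534  0.0189] [482. 281.]
top tube_stopper 0.68 [ 0.3551 -0.1916  0.0201] [304. 263.]
top tube_stopper 0.49 [0.5935 0.0098 0.0015] [226. 178.]
side tube_agar 0.91 [ 0.204  -0.2711  0.0156] [387. 239.]
side tube_agar 0.91 [ 0.2948 -0.4863  0.0126] [399. 190.]
side tube_agar 0.66 [ 0.5873 -0.2075  0.0871] [286. 181.]
side tube_stopper 0.73 [ 0.2973 -0.6543  0.016 ] [423. 163.]
side tube_stopper 0.68 [ 0.36   -0.1885  0.0206] [334. 229.]
side tube_stopper 0.22 [ 0.5104 -0.2184  0.0009] [305. 206.]
```

At 30 N the tube stays rigid: level, with the agar at z 0.087. The grip axis is at about 0.089, so bench contact would give 30.6°. I shift slightly off the rack base, then loosen the pads in small steps so the agar end sinks to the bench.

Call:
move_arm:
  series: "0.8 0 0 0 -0.36; 1.5 0 0 0 -0.33; 1.5 0 0 0 -0.33; 1.5 0 0 0 -0.33"
  force: 20

```text
time_s: 16.52
position: [0.7154, -0.1871, 0.0625]
tool_rot: [[0.988, 0.157, -0.0], [0.157, -0.988, 0.0], [-0.0, -0.0, -1.0]]
ft_force: [0.4, 0.3, -1.3]
grip_width: 0.0285
gripper_force: 30.2
```

```bash
python3 -c "
from h import *
rep(things=('tube_agar',))"
```

```text
16.52 [ 0.7154 -0.1871  0.0625] 0.0285 30.2 [ 0.4  0.3 -1.3] [ 0.015 -0.094 -0.062]
top tube_agar 0.92 [ 0.2041 -0.2682  0.0143] [336. 321.]
top tube_agar 0.83 [ 0.6082 -0.2058  0.0831] [307. 163.]
top tube_agar 0.67 [ 0.3016 -0.4849  0.0148] [417. 281.]
side tube_agar 0.72 [ 0.2986 -0.4853  0.0144] [398. 189.]
side tube_agar 0.61 [ 0.2042 -0.2717  0.0155] [387. 239.]
```

Call:
move_arm:
  series: "0 0 0 0 -0.31; 0 0 0 0 -0.31"
  force: 20

```text
time_s: 16.98
position: [0.7154, -0.1872, 0.0628]
tool_rot: [[0.988, 0.157, 0.0], [0.157, -0.988, -0.0], [0.0, 0.0, -1.0]]
ft_force: [-0.6, 0.4, -1.2]
grip_width: 0.0294
gripper_force: 9.9
```

```bash
python3 -c "
from h import *
rep(things=('tube_agar',),cs=('top',))"
```

```text
16.98 [ 0.7154 -0.1872  0.0628] 0.0294 9.9 [-0.6  0.4 -1.2] [ 0.015 -0.048 -0.   ]
top tube_agar 0.82 [ 0.607  -0.2048  0.0886] [307. 162.]
top tube_agar 0.81 [ 0.204  -0.2688  0.0136] [336. 321.]
top tube_agar 0.56 [ 0.3001 -0.4847  0.0161] [417. 281.]
```

Call:
move_arm:
  series: "0 0 0 0 -0.3; 0 0 0 0 -0.3; 0 0 0 0 -0.3"

```text
time_s: 17.45
position: [0.7154, -0.1872, 0.0628]
tool_rot: [[0.988, 0.157, 0.0], [0.157, -0.988, -0.0], [0.0, 0.0, -1.0]]
ft_force: [-0.3, 1.1, -0.2]
grip_width: 0.0298
gripper_force: 1.1
```

```bash
python3 -c "
from h import *
rep(things=('tube_agar',),cs=('top',))"
```

```text
17.45 [ 0.7154 -0.1872  0.0628] 0.0298 1.1 [-0.3  1.1 -0.2] [-0.062 -0.057  0.012]
top tube_agar 0.95 [ 0.2993 -0.4834  0.0177] [417. 282.]
top tube_agar 0.87 [ 0.6188 -0.2032  0.0321] [305. 164.]
top tube_agar 0.56 [ 0.2034 -0.272   0.0148] [338. 322.]
```

The agar has sunk to z 0.032 at x 0.619, just what a 30° tube resting on the bench gives (0.0325, 0.619). I clamp firmly.

Call:
move_arm:
  series: "0 0 0 0 -0.36; 0 0 0 0 -0.5; 0 0 0 0 -0.5; 0 0 0 0 -0.5"
  force: 80

```text
time_s: 18.05
position: [0.7155, -0.1872, 0.0627]
tool_rot: [[0.988, 0.157, 0.0], [0.157, -0.988, -0.0], [0.0, 0.0, -1.0]]
ft_force: [-0.4, 0.0, -0.3]
grip_width: 0.0265
gripper_force: 78.8
```

Call:
move_arm:
  series: "0 0 -0.5 0 -0.5; 0 0 -2 0 -0.5; 0 0 -4.5 0 -0.5; 0 0 -7.5 0 -0.5; 0 0 -10.5 0 -0.5; 0 0 -13 0 -0.5; 0 0 -14.5 0 -0.5; 0 0 -15 0 -0.5"

```text
time_s: 19.05
position: [0.7155, -0.1872, 0.2138]
tool_rot: [[0.988, 0.157, 0.001], [0.157, -0.988, -0.001], [0.001, 0.001, -1.0]]
ft_force: [0.2, -0.5, -1.4]
grip_width: 0.0265
gripper_force: 79.0
```

Run:
```python
from h import *
rep(things=('tube_agar','tube_stopper'))
# stand: plate edges and ring from the first (unobstructed) picture
I=cam("top"); px=cv2.imread("pics/top0.png"); g=cv2.cvtColor(px,cv2.COLOR_BGR2GRAY).astype(float)
def step(l): d=abs(np.convolve(l,[1,1,0,-1,-1],'valid')); i=d[1:-1].argmax()+1; a,b,c=d[i-1:i+2]; return i+2+.5*(a-c)/(a-2*b+c)
def fit(n,e):
    P=np.array([at_z(I,x,.008)[:2] for x in np.array(e,float)],np.float32); vx,vy,x,y=cv2.fitLine(P,cv2.DIST_HUBER,0,.001,.001).ravel(); print(n,np.degrees(np.arctan(vy/vx)),x,y)
fit("top",[(u,185+step(g[185:205,u])) for u in range(135,196)])
fit("bot",[(u,232+step(g[232:254,u])) for u in range(90,196)])
fit("end",[(190+step(g[v,190:212]),v) for v in range(200,238)])
for t in (205,215,225):
    w=g[206:232,168:194]>t; vs,us=np.where(w); print("ring",len(us),at_z(I,(us.mean()+168,vs.mean()+206),.008).round(4))
```

```text
19.05 [ 0.7155 -0.1872  0.2138] 0.0265 79.0 [ 0.2 -0.5 -1.4] [ 0.031 -0.062 -0.02 ]
top tube_agar 0.93 [ 0.3022 -0.4866  0.0191] [418. 280.]
top tube_agar 0.71 [ 0.2023 -0.2755  0.0158] [339. 322.]
top tube_agar 0.7 [ 0.6205 -0.2045  0.1829] [310. 147.]
top tube_stopper 0.92 [ 0.3551 -0.186   0.0182] [302. 263.]
top tube_stopper 0.8 [ 0.2963 -0.6567  0.0178] [483. 281.]
side tube_agar 0.81 [ 0.2987 -0.4864  0.0137] [398. 189.]
side tube_agar 0.7 [ 0.2042 -0.2709  0.014 ] [387. 239.]
side tube_stopper 0.74 [ 0.2995 -0.6545  0.0186] [422. 162.]
top 89.90022 0.54959315 0.17146946
bot 89.76935 0.41815555 0.25715244
end -0.62725353 0.48196933 0.082092926
ring 146 [0.4834 0.1329 0.008 ]
ring 123 [0.4836 0.1329 0.008 ]
ring 87 [0.4838 0.1329 0.008 ]
```

The tube is firmly held at slope, with the agar at (0.6205,-0.2045,0.183). The stand's yaw is −0.2° and its mark is at (0.484,0.133). I carry the tube across, turning it as it goes.

Call:
move_arm:
  series: "-0.3 -1 -0.5 0.5 -0.5; -1.1 -4.5 -1 2 -0.5; -2.2 -8.8 -1 4 -0.5; -3.3 -13.2 -1 6 -0.5; -4.4 -17.6 -1 8 -0.5; -5.5 -22 -1 9.2 -0.5; -6.4 -25.5 -1 9.2 -0.5; -6.9 -27.5 -1 9.2 -0.5"

```text
time_s: 20.4
position: [0.6032, 0.0755, 0.2234]
tool_rot: [[1.0, -0.002, 0.001], [-0.002, -1.0, 0.0], [0.001, -0.0, -1.0]]
ft_force: [-0.6, -0.4, -2.2]
grip_width: 0.0267
gripper_force: 79.1
```

Run:
```python
from h import *
rep(things=('tube_agar','tube_stopper'))
s=observe(); print(np.round(s["tool_rot"],4).tolist()); R=np.array(s["tool_rot"]); print("to go", R.T@(np.array([.5793,.1327,.190])-s["position"])*100)
```

```text
20.4 [0.6032 0.0755 0.2234] 0.0267 79.1 [-0.6 -0.4 -2.2] [-0.049 -0.075  0.02 ]
top tube_agar 0.88 [ 0.3    -0.4866  0.0157] [418. 281.]
top tube_agar 0.79 [ 0.2036 -0.2696  0.0124] [337. 322.]
top tube_agar 0.63 [0.5061 0.0755 0.19  ] [192. 196.]
top tube_stopper 0.91 [ 0.2943 -0.6564  0.0196] [484. 282.]
top tube_stopper 0.9 [ 0.3562 -0.1877  0.0216] [303. 263.]
top tube_stopper 0.37 [0.7386 0.013  0.0013] [225. 127.]
side tube_agar 0.96 [0.5061 0.0737 0.1926] [246. 222.]
side tube_agar 0.67 [ 0.2983 -0.4863  0.0129] [398. 189.]
side tube_agar 0.59 [ 0.2013 -0.272   0.0131] [388. 240.]
side tube_stopper 0.95 [ 0.3559 -0.1888  0.0214] [335. 230.]
side tube_stopper 0.78 [0.6596 0.0785 0.2757] [206. 180.]
side tube_stopper 0.67 [ 0.2968 -0.6542  0.0229] [423. 162.]
[[1.0, -0.0046, -0.0], [-0.0046, -1.0, -0.0003], [-0.0, 0.0003, -1.0]]
to go [-2.56181275 -5.99908814  3.25401134]
```

Call:
move_arm:
  series: "-0.3 -0.8 0 0 -0.5; -1 -2.5 0.5 0 -0.5; -1.7 -4.2 1.4 0 -0.5; -2.2 -5.4 2.4 0 -0.5; -2.3 -5.8 3 0 -0.5; -2.3 -5.8 3.2 0 -0.5; -2.3 -5.8 3.2 0 -0.5"

```text
time_s: 21.58
position: [0.5816, 0.1313, 0.1907]
tool_rot: [[1.0, -0.004, 0.0], [-0.004, -1.0, -0.0], [0.0, 0.0, -1.0]]
ft_force: [-0.6, 0.1, -0.7]
grip_width: 0.0268
gripper_force: 79.1
```

Run:
```python
from h import *
for _ in range(3): rep(things=('tube_agar','tube_stopper','focus'))
I,J=cam('top'),cam('side')
cv2.imwrite('pics/ft.png',I['px']);cv2.imwrite('pics/fs.png',J['px'])
cv2.imwrite('pics/f.png',np.hstack([cv2.resize(I['px'][110:250,110:270],(400,350)),cv2.resize(J['px'][150:290,160:320],(400,350))]))
```

```text
21.57 [0.5816 0.1313 0.1907] 0.0268 79.1 [-0.6  0.1 -0.7] [-0.014 -0.086  0.016]
top tube_agar 0.91 [ 0.2011 -0.2694  0.0138] [337. 323.]
top tube_agar 0.88 [0.4825 0.1327 0.1596] [170. 209.]
top tube_agar 0.84 [ 0.3027 -0.4855  0.0162] [418. 280.]
top tube_agar 0.53 [ 0.5268 -0.2982  0.0797] [345. 193.]
top tube_stopper 0.98 [ 0.2969 -0.6541  0.0206] [483. 281.]
top tube_stopper 0.73 [ 0.3576 -0.1896  0.0188] [303. 262.]
top focus 0.64 [0.4822 0.1339 0.1582] [169. 209.]
side tube_agar 0.97 [0.4845 0.1306 0.1595] [239. 244.]
side tube_agar 0.74 [ 0.2023 -0.2703  0.0154] [387. 239.]
side tube_stopper 0.67 [ 0.3542 -0.1845  0.0205] [335. 231.]
side tube_stopper 0.66 [0.4867 0.1354 0.0014] [241. 275.]
side focus 0.95 [0.4854 0.1347 0.1598] [238. 245.]
21.98 [0.5814 0.1316 0.1908] 0.0267 79.1 [ 0.7 -0.1 -1.8] [ 0.049 -0.066  0.052]
top tube_agar 0.93 [ 0.2031 -0.2689  0.0139] [336. 322.]
top tube_agar 0.86 [ 0.2993 -0.4822  0.0178] [417. 282.]
top tube_agar 0.55 [0.4851 0.1304 0.1586] [171. 208.]
top tube_stopper 0.89 [ 0.3566 -0.1853  0.0198] [302. 263.]
top tube_stopper 0.87 [ 0.2944 -
[... 596 characters left out ...]
.0176] [419. 280.]
top tube_agar 0.73 [ 0.2036 -0.2712  0.0142] [337. 322.]
top tube_agar 0.59 [0.4814 0.1292 0.1594] [171. 209.]
top tube_stopper 0.84 [ 0.2953 -0.6578  0.021 ] [484. 281.]
top tube_stopper 0.55 [ 0.3574 -0.1874  0.0177] [302. 262.]
top focus 0.7 [0.4814 0.1314 0.1586] [170. 209.]
side tube_agar 0.73 [ 0.2969 -0.4864  0.0161] [398. 189.]
side tube_agar 0.72 [0.4826 0.1305 0.1571] [240. 245.]
side tube_agar 0.68 [ 0.5144 -0.2213  0.0035] [304. 205.]
side tube_agar 0.66 [ 0.2035 -0.2742  0.0136] [388. 239.]
side tube_stopper 0.92 [ 0.3579 -0.1866  0.0216] [334. 230.]
side tube_stopper 0.62 [ 0.2988 -0.651   0.019 ] [422. 163.]
side focus 0.84 [0.4874 0.1343 0.159 ] [237. 245.]
```

View pics/f.png

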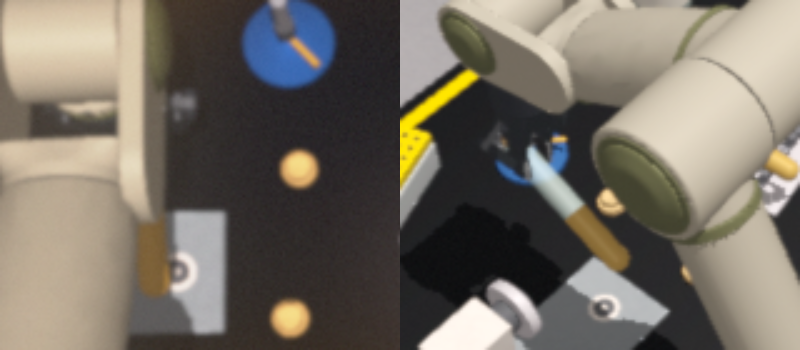

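The picture shows the agar over the ring mark, with the tube at about 30° and the stopper end up and away from the robot. The burner and spare stoppers are undisturbed. I check the slope against the tube mask, then trim.

Run:
```python
from h import *
I=cam("side"); a0=proj(I,[.484,.132,.159])
for d in spotter.cut_out("tube","side")[:4]:
    m=np.array(d["pixels"]); vs,us=np.where(m)
    if abs(us.mean()-a0[0])>40 or abs(vs.mean()-a0[1])>40: continue
    vx,vy,x,y=cv2.fitLine(np.c_[us,vs].astype(np.float32),cv2.DIST_HUBER,0,.01,.01).ravel()
    print("mask",m.sum(),us.min(),us.max(),vs.min(),vs.max(),"line deg",np.degrees(np.arctan(vy/vx)),"at agar off",(a0[0]-x)*vy-(a0[1]-y)*vx)
A=np.array([.484,.132,.159])
for yaw in(-3,0,3):
  print(yaw,[(s,round(float(np.degrees(np.arctan(np.divide(*(proj(I,A+.08*np.array([np.cos(np.radians(s))*np.cos(np.radians(yaw)),np.cos(np.radians(s))*np.sin(np.radians(yaw)),np.sin(np.radians(s))]))-a0)[::-1])))),1)) for s in(26,28,30,32,34)])
```

```text
mask 530 211 250 210 258 line deg 50.48116 at agar off 0.4944905491802061
-3 [(26, 49.2), (28, 49.9), (30, 50.7), (32, 51.4), (34, 52.2)]
0 [(26, 46.7), (28, 47.5), (30, 48.3), (32, 49.1), (34, 49.9)]
3 [(26, 44.2), (28, 45.0), (30, 45.9), (32, 46.7), (34, 47.6)]
```

Call:
move_arm:
  series: "0 -0.15 -0.1 0 -0.5; 0 -0.15 -0.1 0 -0.5; 0 -0.15 -0.1 0 -0.5"

```text
time_s: 23.35
position: [0.5814, 0.1332, 0.1917]
tool_rot: [[1.0, -0.003, 0.0], [-0.003, -1.0, 0.0], [0.0, -0.0, -1.0]]
ft_force: [-0.3, 1.0, -1.7]
grip_width: 0.0267
gripper_force: 79.1
```

Run:
```python
from h import *
from scipy.optimize import minimize
th=np.linspace(0,2*np.pi,24)
def pts(A,s,yaw,x1):
    s,yaw=np.radians(s),np.radians(yaw); ax=np.array([np.cos(s)*np.cos(yaw),np.cos(s)*np.sin(yaw),np.sin(s)]); v=np.array([-np.sin(yaw),np.cos(yaw),0]); w=np.cross(ax,v)
    P=[]
    for x,r in [(-.1,.001),(-.097,.009),(-.092,.0127),(-.085,.015),(x1,.015)]:
        P+=[A+ax*(x+.05)+r*(np.cos(t)*v+np.sin(t)*w) for t in th]
    return np.array(P)
def sil(I,P,S=4):
    q=np.array([proj(I,p) for p in P]); m=np.zeros((420*S,560*S),np.uint8)
    cv2.fillConvexPoly(m,cv2.convexHull(((q+.5)*S).round().astype(np.int32)),255)
    return cv2.resize(m,(560,420),interpolation=cv2.INTER_AREA)/255.
A0=np.array([.484,.1332,.160])
for rnd in range(2):
  I=cam("side"); a0=proj(I,A0)
  d=[d for d in spotter.cut_out("tube","side") if np.hypot(*(np.argwhere(d["pixels"]).mean(0)[::-1]-a0))<40][0]
  m=np.array(d["pixels"]).astype(float)
  q=proj(I,A0+np.array([.866,0,.5])*.07); n=(q-a0)/np.hypot(*(q-a0))
  V,U=np.mgrid[:420,:560]; keep=((U-q[0])*n[0]+(V-q[1])*n[1])<0
  print(m[keep].sum())
  for yaw in(-2,0,):
    f=lambda p: ((sil(I,pts(A0+np.array([p[0],0,p[1]])/1000,p[2],yaw,.06))-m)[keep]**2).sum()
    r=min((minimize(f,[0,0,s],method="Nelder-Mead",options=dict(initial_simplex=[[0,0,s],[4,0,s],[0,4,s],[0,0,s+4]],maxfev=70)) for s in(28,32)),key=lambda r:r.fun)
    print(yaw,r.x.round(2),r.fun)
rep(things=('tube_agar','tube_stopper'))
```

```text
378.0
-2 [ 4.47 -2.34 24.09] 15.323875432525952
0 [ 5.16 -2.41 26.79] 14.383913879277202
405.0
-2 [ 3.09 -1.24 28.01] 9.257946943483276
0 [ 3.31 -1.15 32.09] 8.94792772010765
23.55 [0.5814 0.1332 0.1917] 0.0268 79.1 [-0.2  0.2 -1.4] [ 0.021 -0.067 -0.03 ]
top tube_agar 0.96 [ 0.2022 -0.2709  0.0132] [337. 322.]
top tube_agar 0.91 [ 0.302  -0.4841  0.0146] [417. 281.]
top tube_agar 0.69 [0.4822 0.1337 0.1651] [169. 208.]
top tube_stopper 0.9 [ 0.3561 -0.1896  0.0186] [303. 263.]
top tube_stopper 0.79 [ 0.2945 -0.659   0.0213] [485. 282.]
side tube_agar 0.88 [0.4846 0.1325 0.1601] [239. 245.]
side tube_agar 0.79 [ 0.2937 -0.4875  0.0127] [399. 190.]
side tube_agar 0.58 [ 0.2019 -0.2733  0.0145] [388. 239.]
side tube_stopper 0.92 [0.6321 0.1343 0.2459] [200. 202.]
side tube_stopper 0.75 [ 0.3013 -0.6528  0.017 ] [421. 163.]
side tube_stopper 0.67 [ 0.3545 -0.186   0.0193] [335. 231.]
```

Mask fits of 26.8° and 32.1°, the networks' 28.7 to 30.4° and the bench geometry of 30.6° all centre on 30°. The agar is at about (0.484,0.133,0.160), so I hand in.

```bash
python3 -c "
from rig import order
print(order.close_job())"
```

```text
the job is handed in; nothing more can be done
None
```

Job handed in at about 24 s: the arm holds the stoppered tube steady at the focus, its agar within a few mm of the mark and lens height, sloping 30° within a degree or two, after my fast first lift dropped it from the grip onto the bench and I picked it up again; in the views I had, the open tubes, burner and spare stoppers looked undisturbed.

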